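Fill the dowel counting board and tip the spare dowels back

ROBOT

A 7-joint arm with a two-finger parallel gripper is mounted at the origin on a cart in front of the work surface, level with it; the furniture and walls round the work are solid. World frame = base frame: x ahead of the robot, y to its left, z up, the work surface at z = 0. Lengths are in m, angles in rad, forces in N, time in s.
With the tool pointing down it reaches from about 0.4 to 0.75 m from the base axis. Payload 19.5 kg.
Tool frame: the origin (TCP) lies where the fingers leave the gripper's body, on its centre line; the fingertips stand 73 mm ahead of it and the grasp point (between the pads) lies 54 mm ahead of it; z points along the fingers, y is the direction in which the jaws open and shut (so a half turn about z gives the same grasp; the last joint's range is limited). The gripper opens to 85 mm and grips with 20 to 120 N. Pads are 22 mm wide; open, the fingers measure 114 mm over their backs; the gripper's body (76 mm by 85 mm) begins 54 mm behind the grasp point. The pads swing forward as they close: fully open they stand 13 mm farther back than shut.
Start: joints at [-1.32, 0.707, -0.028, 1.485, 0.022, 0.951, -0.075], TCP at [0.166, 0.551, 0.304] pointing down, gripper open.
Joint ranges: [-2.71, 2.71], [-0.32, 2.16], [-1.57, 1.52], [0, 2.45], [-1.46, 4.6], [0, 2.02], [-2.83, 2.83]. Speed limits (rad/s): [1.89, 1.89, 2.57, 2.57, 3.01, 3.01, 3.01].

INTERFACE

Orientations are given as a unit quaternion [w, x, y, z].
In Python, from cell import sensors, cams, bot, models gives the robot as it stands. The module is installed in compiled form; this text tells all that it offers.
- The arm moves only by the tool jog_arm, never from a script. Its argument "motion" is a list of rows, each a list of 5 numbers: the shift along the world's x, y, z in cm, then the turn about the world's z in rad, then the finger opening in cm, from 0 to 8.54. A call has exactly 8 rows; each row is the pose to reach, as a shift and turn from the pose commanded when the call began; what a row does not reach only later rows make up. A row lasts 1/8 s, in which the tool goes at most 62.5 mm and 10.7 degrees, less where a joint would pass 70% of its speed; a pose out of reach is approached as far as the arm can. A call with a gripper value outside its range is refused whole. The fingers move at their own pace and stop on an object; "force" is the grip in N (left out, the last holds). Time passes only in rows, so rows that repeat a pose let the fingers close, or fill a call up. It gives the time, the measured TCP pose, the force and the opening at its end, in the units of the state.
- sensors.sense(): the state, without advancing time (a new reading comes with each control period).
- cams.capture(name): name is "scene" or "top" or "wrist"; returns a dict with "img" (400x640x3 uint8, red, green, blue), "K" (3x3 intrinsics, pixels), "eye" and "attitude" of the camera in the world. Camera axes: x right, y down, z forward; pixel columns grow to the right and rows downward; lengths in m; the calibration is good to about 2 mm. A picture is of the moment at which its call begins. There is no depth.
- bot.sign_off(): hands the job in, once; it reports no verdict.
Trained networks look in the newest picture that a camera, given by its name, has taken for a name from the list of things; names that differ only in an ending like _2 or _b are one class to them, and where a whole thing is asked for, a point or a joint stands for the part that bears it (a point fixed in the world has none). Each returns a list of dicts, best first, with "score" (0 to 1); they miss things now and then, are a little off and sometimes report something else, mostly with a low value. They report only what shows in the picture. A call takes as long as a camera call. They do not tell look-alikes from the thing itself.
- models.regions_of(camera, name): "mask" (400x640 bool, what is visible of it) and "xy" ([column, row] in pixels, amid what is visible of it).
- models.landmark_of(camera, name): "xy" ([column, row] in pixels: a listed point, or the origin of a listed thing).
The state is a dict: "clock": time; "joint_pos": joint angles; "joint_vel": joint speeds; "effort": joint torques, N m; "eef_pos": TCP position; "tool_rot": TCP orientation; "contact_force": force on the tool from outside, world axes, zero at the start; "wrist_torque": the same for the moment, N m; "grip_width": finger opening in m.
Only numpy, scipy, OpenCV 4.12 (cv2) and the standard library are available. Lean on these libraries where they do the work, as an engineer would, in place of code of your own. Each camera call takes 0.05 s, during which the arm holds its last target. There are 200 camera calls.

TASK

The tilting counting board is locked by a spring plunger. Pull the plunger up and give it a quarter turn so that it stays out by itself, tilt the board so that the dowels roll from the channel and fill all four pockets with one dowel each, then tip it the other way so that the spare dowel of each lane lies back in the channel. Finish with the board level and the plunger turned back and snapped home; do not touch the dowels, spill any, or disturb the other things on the table.

Things in the scene. Friction and masses are not known exactly. Their poses are not given: they have to be found in the camera images.
- stand: plywood stand, fixed to the table, carrying the tilting board: base plate 245 x 130 x 12 mm. Origin on the table under the board's centre; x runs from the plunger's side to the far post, y along the board to its channel end, z up. The pivot axis lies along stand x, 88 mm above the table; the plunger stands over it at stand x = -95 mm
- board (a joint): tilt of the counting board, rad: 0 level, positive = channel end up; stops at -0.52 and 0.52. Stiff pivot (0.2 N m, 2 to 3 N on a lip moves it): the board stays where it is left. Locked at 0 with about 0.05 rad of play while the plunger is home
- board_center (a point): middle of the deck of the board, a plywood box 151 x 170 mm (x, y), walls 26 mm above the deck; tilts with it, axes as the stand's when level; the pivot axis is 6 mm below. A 5 mm divider along y makes two lanes 67 mm wide, centred at x = -36 and 36. Channel: y = 11 to 79, floor falling 7 mm to the end wall so that dowels rest there when level. Then pocket a, pocket b, flat run-out y = -51 to -79
- pocket_a (a point): centre of the first crosswise pocket of both lanes at deck height, 6.5 mm towards -y from board_center, same axes. A groove 23 mm wide (y), 21.5 mm deep; holds one dowel per lane about flush (its centre 10.5 mm below this point). From rest a dowel rolls over a filled pocket only beyond about 0.4 rad of tilt
- pocket_b (a point): second crosswise pocket, like the first, 39.5 mm towards -y from board_center
- lip_channel (a point): on the upper face of the flat lip (50 mm along x, 32 mm along y, 8 mm thick) that sticks out from the rim at the channel end: 102 mm along +y from the pivot axis and 32 mm above it when level. Pressed down, it tips the dowels back towards the channel
- lip_far (a point): the same on the lip at the other end (-y). Pressed down, it rolls the dowels out of the channel over the pockets
- plunger_pull (a joint): lift of the spring plunger, m: 0 home (round-ended pin 8 mm deep in the notch of the board's index disc), 0.008 pin riding on the disc's rim (at any tilt), 0.0095 parked (cross pin on the collar), 0.013 fully pulled. Spring: 4 N down at 0, 8 N at 0.013
- plunger_twist (a joint): turn of the plunger, rad: 0 = cross pin over its slot; grows counter-clockwise from above to the stop at 1.57. Turns only when lifted above 0.0095; left between 0.5 and 1.57 it stays out. Turned back to 0, the cross pin drops in its slot, and the pin snaps home as soon as the notch comes under it (board level)
- knob (a point): middle of the plunger's black wing knob, 14 mm thick along its own x, 34 mm along its own y, 26 mm high; axes as the stand's when twist is 0; lifts and turns with the plunger. 179 mm above the table when home; collar below tops out at 148 mm, the board's rims at 120 mm
- dowel_1: loose wooden dowel, 22 mm in diameter and 64 mm long, one of three in the lane nearer the plunger (stand -x), lying crosswise; starts in the channel. Origin at its middle, x along it
- dowel_2: loose wooden dowel, 22 mm in diameter and 64 mm long, one of three in the lane nearer the plunger (stand -x), lying crosswise; starts in the channel. Origin at its middle, x along it
- dowel_3: loose wooden dowel, 22 mm in diameter and 64 mm long, one of three in the lane nearer the plunger (stand -x), lying crosswise; starts in the channel. Origin at its middle, x along it
- dowel_4: loose wooden dowel, 22 mm in diameter and 64 mm long, one of three in the lane farther from the plunger (stand +x), lying crosswise; starts in the channel. Origin at its middle, x along it
- dowel_5: loose wooden dowel, 22 mm in diameter and 64 mm long, one of three in the lane farther from the plunger (stand +x), lying crosswise; starts in the channel. Origin at its middle, x along it
- dowel_6: loose wooden dowel, 22 mm in diameter and 64 mm long, one of three in the lane farther from the plunger (stand +x), lying crosswise; starts in the channel. Origin at its middle, x along it
- tape_roll: roll of tape lying flat, 96 mm across, 24 mm high, bystander; origin under its middle
- offcut_block: timber offcut 60 x 100 x 28 mm, bystander; origin under its middle
- flat_offcut: flat timber offcut 45 x 140 x 14 mm, bystander; origin under its middle
Not all that is in view belongs to the job. Leave any turquoise look-alike of the dowel_4 alone.

How it is judged:
By the outcome, as a careful person would: the job done as asked, in the order asked, and still so for the second after the job is handed in, with the robot touching nothing.
It also fails if it takes over 70 s, if anything falls off the work surface, if the arm or the gripper's body presses on something with over 40 N, if the wrist force passes 120 N, or if a joint passes its speed limit or range.

## Working session

There is one attempt and no reset: what is moved stays moved. The work goes in short steps, Python scripts to look and compute and a tool call to move; the robot and the scene stay as the last step left them, time stands still between calls to the robot, and variables do not carry over. Pictures are saved under pics/ and viewed, on a budget of 10 in all, crops included, one or two more only if the job needs it, and the job is handed in when it is done.

Besides the shell and the picture viewer there is one more tool, called after "Request:" as a command line: name --pt "numbers of a row" for each row, then --argument value for the rest. jog_arm: Moves the arm, as the interface text tells. Its arguments: {"type":"object","properties":{"motion":{"type":"array"},"force":{"type":"number"}},"required":["motion"]}

```bash
mkdir -p pics; cat > h.py <<'E'
import numpy as np, cv2
from cell import sensors, cams, bot, models
from scipy.spatial.transform import Rotation as R
def cap(n):
    c=cams.capture(n); a=np.array(c["attitude"],float)
    c["R"]=a if a.shape==(3,3) else R.from_quat(np.r_[a[1:],a[0]]).as_matrix()
    return c
def ray(c,xy):
    K=np.array(c["K"]); d=c["R"]@np.linalg.inv(K)@np.r_[xy,1.]
    return np.array(c["eye"]),d
def onz(c,xy,z):
    e,d=ray(c,xy); return e+d*(z-e[2])/d[2]
def proj(c,p):
    q=np.array(c["K"])@c["R"].T@(np.array(p)-c["eye"]); return q[:2]/q[2]
def save(c,n): cv2.imwrite("pics/"+n,cv2.cvtColor(c["img"],cv2.COLOR_RGB2BGR))
E
python3 - <<'E'
from h import *
s=sensors.sense(); print(s["clock"],s["eef_pos"],s["tool_rot"],s["grip_width"])
ims=[]
for n in("scene","top"):
    c=cap(n); save(c,n+"0.png"); print(n,c["eye"],c["attitude"])
    for k,z in (("knob",.179),("lip_channel",.12),("lip_far",.12),("board_center",.094),("pocket_a",.094),("pocket_b",.094),("stand",0),("tape_roll",0),("offcut_block",0),("flat_offcut",0)):
        for r in models.landmark_of(n,k)[:2]: print(k,round(r["score"],2),np.round(r["xy"]),onz(c,r["xy"],z).round(4))
    ims.append(c["img"])
E
```

```text
0.0 [0.16590692 0.55036312 0.30342756] [-5.11604783e-05  1.45871680e-01  9.89303372e-01 -5.36594499e-04] 0.08539783007300043
scene [ 0.07575367 -0.88431333  0.93798511] [-0.36695342  0.89743286 -0.22496974  0.09668543]
knob 0.56 [322. 212.] [ 0.4326 -0.282   0.179 ]
lip_far 0.91 [376. 242.] [ 0.5329 -0.3937  0.12  ]
board_center 0.92 [351. 222.] [ 0.5266 -0.2877  0.094 ]
pocket_a 0.7 [360. 228.] [ 0.5363 -0.3186  0.094 ]
pocket_a 0.56 [355. 225.] [ 0.5317 -0.2998  0.094 ]
pocket_b 0.7 [360. 228.] [ 0.5363 -0.3186  0.094 ]
pocket_b 0.56 [355. 225.] [ 0.5317 -0.2998  0.094 ]
stand 0.88 [351. 243.] [ 0.5329 -0.29    0.    ]
tape_roll 0.66 [270. 228.] [ 0.3391 -0.1206  0.    ]
offcut_block 0.71 [350. 243.] [ 0.5293 -0.2877  0.    ]
offcut_block 0.55 [330. 164.] [0.6595 0.0539 0.    ]
flat_offcut 0.7 [279. 271.] [ 0.2989 -0.2795  0.    ]
flat_offcut 0.54 [332. 165.] [0.6615 0.0472 0.    ]
top [ 0.33033046 -0.17962181  1.32147627] [ 0.02938751 -0.70336505  0.70899077 -0.04178597]
knob 0.68 [367. 203.] [ 0.4315 -0.2894  0.179 ]
lip_channel 0.93 [321. 168.] [ 0.5219 -0.185   0.12  ]
lip_channel 0.71 [381. 168.] [ 0.5232 -0.3314  0.12  ]
lip_far 0.58 [408. 164.] [ 0.5307 -0.3985  0.12  ]
board_center 0.85 [363. 168.] [ 0.5277 -0.2886  0.094 ]
pocket_a 0.68 [365. 169.] [ 0.5239 -0.2935  0.094 ]
pocket_a 0.63 [377. 163.] [ 0.5388 -0.3237  0.094 ]
pocket_b 0.68 [365. 169.] [ 0.5239 -0.2935  0.094 ]
pocket_b 0.63 [377. 163.] [ 0.5388 -0.3237  0.094 ]
stand 0.94 [362. 169.] [ 0.5379 -0.295   0.    ]
tape_roll 0.68 [297. 241.] [ 0.3478 -0.1212  0.    ]
offcut_block 0.56 [239. 128.] [0.6535 0.035  0.    ]
offcut_block 0.2 [342. 156.] [ 0.5746 -0.2434  0.    ]
flat_offcut 0.83 [361. 266.] [ 0.2831 -0.2894  0.    ]
```

```bash
python3 - <<'E'
import cv2,numpy as np
a=cv2.imread("pics/top0.png")[80:310,200:500]; b=cv2.imread("pics/scene0.png")[130:310,220:480]
a=cv2.resize(a,(400*1,307)); 
a=cv2.resize(cv2.imread("pics/top0.png")[80:300,220:460],(400,367)); b=cv2.resize(b,(400,277))
o=np.zeros((600,800,3),np.uint8); o[:367,:400]=a; o[:277,400:]=b
o[367:600,:373]=cv2.resize(cv2.imread("pics/top0.png"),(373,233)); o[367:600,400:773]=cv2.resize(cv2.imread("pics/scene0.png"),(373,233))
cv2.imwrite("pics/c0.png",o)
E
```

```text
(no output)
```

View pics/c0.png

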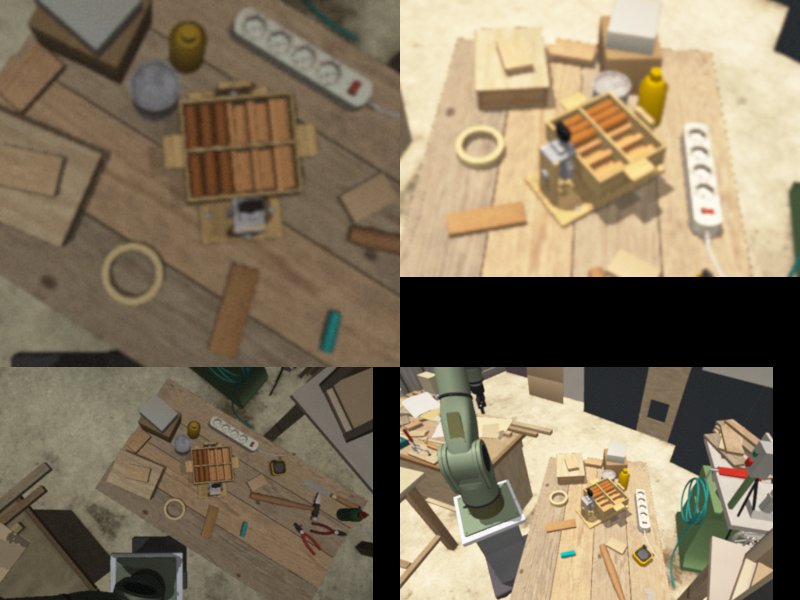

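Request:
jog_arm --pt "4 -6 1 -0.15 6" --pt "8 -12 2 -0.3 6" --pt "11 -18 3 -0.45 6" --pt "14.5 -24 3 -0.6 6" --pt "17.5 -30 3 -0.75 6" --pt "20.5 -36 3 -0.9 6" --pt "23 -42 3 -1.05 6" --pt "25 -48 3 -1.2 6"

```text
clock: 2.1
eef_pos: [0.4007, 0.1104, 0.334]
tool_rot: [0.0, 0.681, 0.733, 0.0]
contact_force: [0.9, 0.6, 0.5]
grip_width: 0.0601
```

Request:
jog_arm --pt "0 -6 0 0 6" --pt "0 -12 0 0 6" --pt "0 -18 0 0 6" --pt "0 -24 0 0 6" --pt "0 -30 0 0 6" --pt "0 -32 0 0 6" --pt "0 -32 0 0 6" --pt "0 -32 0 0 6"

```text
clock: 3.1
eef_pos: [0.4002, -0.2069, 0.3338]
tool_rot: [-0.0, 0.679, 0.734, 0.0]
contact_force: [0.2, 0.2, -0.2]
grip_width: 0.06
```

```bash
python3 - <<'E'
from h import *
s=sensors.sense(); print(s["clock"],s["eef_pos"],s["tool_rot"],s["grip_width"],s["joint_pos"])
for n in ("wrist","top"):
    c=cap(n); save(c,n+"1.png"); print(n,c["eye"],c["attitude"])
    for k,z in (("knob",.179),("lip_channel",.12),("lip_far",.12),("board_center",.094),("pocket_a",.094),("pocket_b",.094),("stand",0),("tape_roll",0),("offcut_block",0),("flat_offcut",0)):
        for r in models.landmark_of(n,k)[:2]: print(k,round(r["score"],2),np.round(r["xy"]),onz(c,r["xy"],z).round(4))
E
```

```text
3.1 [ 0.4001859  -0.20685569  0.3338396 ] [-1.66403591e-04  6.78658703e-01  7.34453756e-01  1.27238910e-04] 0.060049031652184524 [ 0.2618247   0.4965679   0.236563    1.86805576 -0.15749478  0.79518763
  0.66038465]
wrist [ 0.39510855 -0.13007313  0.40359399] [0.15008842 0.98788883 0.03888496 0.00608963]
knob 0.62 [340. 298.] [ 0.4329 -0.2951  0.179 ]
knob 0.33 [384. 240.] [ 0.4647 -0.2311  0.179 ]
lip_channel 0.78 [426. 179.] [ 0.5171 -0.1848  0.12  ]
lip_far 0.16 [384. 239.] [ 0.4838 -0.2566  0.12  ]
board_center 0.7 [384. 239.] [ 0.4914 -0.2685  0.094 ]
board_center 0.6 [408. 257.] [ 0.5258 -0.2909  0.094 ]
pocket_a 0.9 [410. 259.] [ 0.5288 -0.2931  0.094 ]
pocket_a 0.62 [409. 282.] [ 0.533 -0.326  0.094]
pocket_b 0.9 [410. 259.] [ 0.5288 -0.2931  0.094 ]
pocket_b 0.62 [409. 282.] [ 0.533 -0.326  0.094]
stand 0.52 [446. 224.] [ 0.6134 -0.277  -0.    ]
stand 0.17 [386. 219.] [ 0.5192 -0.2763  0.    ]
flat_offcut 0.96 [238. 210.] [ 0.2878 -0.2804  0.    ]
flat_offcut 0.56 [447. 240.] [ 0.6221 -0.3051 -0.    ]
top [ 0.33033046 -0.17962181  1.32147627] [ 0.02938751 -0.70336505  0.70899077 -0.04178597]
knob 0.67 [408. 163.] [ 0.5235 -0.3866  0.179 ]
lip_far 0.8 [408. 164.] [ 0.531  -0.3968  0.12  ]
board_center 0.6 [362. 168.] [ 0.5264 -0.288   0.094 ]
pocket_a 0.74 [365. 171.] [ 0.5196 -0.2952  0.094 ]
pocket_b 0.74 [365. 171.] [ 0.5196 -0.2952  0.094 ]
stand 0.56 [362. 175.] [ 0.5231 -0.2939  0.    ]
offcut_block 0.93 [240. 124.] [0.6623 0.0308 0.    ]
flat_offcut 0.84 [361. 263.] [ 0.2891 -0.2882  0.    ]
```

View pics/wrist1.png

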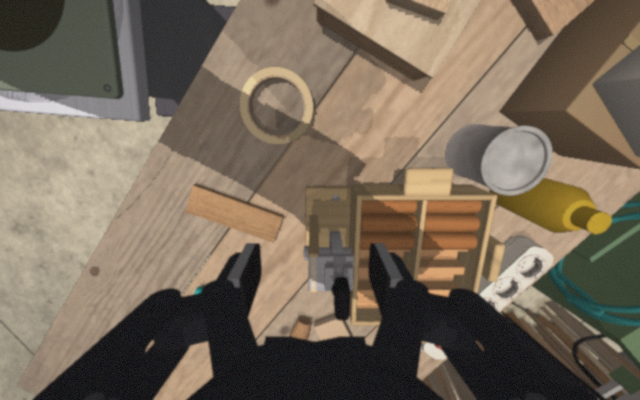

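```bash
python3 - <<'E'
from h import *
c=cap("wrist"); f=lambda u:onz(c,u,.12)
P=[f(u) for u in((355,195),(496,195),(356,324))]
for p in P: print(p.round(4))
d=P[1]-P[0]; e=P[0]-P[2]; print(np.arctan2(d[1],d[0]),np.linalg.norm(d),np.arctan2(-e[0],e[1]),np.linalg.norm(e))
im=cv2.imread("pics/wrist1.png")
cv2.imwrite("pics/c1.png",cv2.resize(im[160:345,295:515],(800,673),interpolation=cv2.INTER_CUBIC)[:600])
E
```

```text
[ 0.4446 -0.2094  0.12  ]
[ 0.5947 -0.1977  0.12  ]
[ 0.4661 -0.3758  0.12  ]
0.07769979151270419 0.15057880069012983 0.12873136147597894 0.16779649609579297
```

View pics/c1.png

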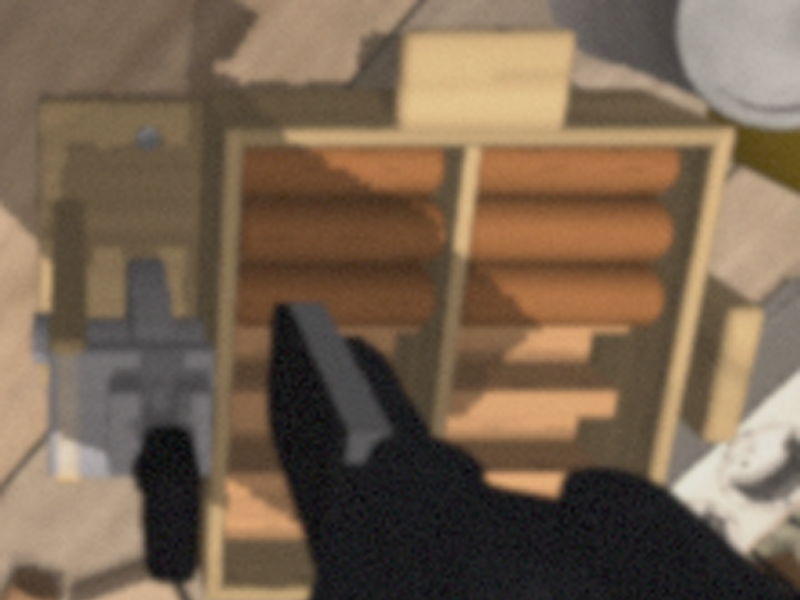

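```bash
cat > fit.py <<'E'
from h import *
from scipy.optimize import least_squares
def fit(obs):  # obs: list (cam, px, (x,y,z) stand m)
    def res(v):
        Rz=R.from_euler('z',v[2]).as_matrix()
        return np.ravel([(proj(c,Rz@np.array(p)+[v[0],v[1],0])-u) for c,u,p in obs])
    s=least_squares(res,[.527,-.289,.06],loss='soft_l1'); return s.x,res(s.x).reshape(-1,2)
E
python3 - <<'E'
from fit import *
c=cap("wrist"); t=cap("top")
g=lambda x,y:(295+x/3.636,160+y/3.636)
W=[(c,g(225,128),(-.0755,.085,.12)),(c,g(733,128),(.0755,.085,.12)),(c,g(203,592),(-.0755,-.085,.12)),(c,g(472,140),(0,.083,.12)),(c,g(403,30),(-.025,.118,.12)),(c,g(575,30),(.025,.118,.12))]
T=[(t,(321,168),(0,.102,.12)),(t,(408,164),(0,-.102,.12)),(t,(362.5,168),(0,0,.094))]
for o in (W,T,W+T):
    v,r=fit(o); print(v.round(4)); print(r.round(1).tolist())
    k=R.from_euler('z',v[2]).as_matrix()@[-.095,0,.179]+[v[0],v[1],0]; print("knob",k.round(4),proj(c,k).round(1),proj(t,k).round(1))
E
```

```text
[ 0.5277 -0.2899  0.084 ]
[[-1.4, 1.8], [0.1, 0.9], [-0.5, 4.2], [1.1, -0.2], [-0.3, -2.2], [0.8, -2.5]]
knob [ 0.4331 -0.2979  0.179 ] [340.5 299.7] [370.5 202.4]
[ 0.5272 -0.289   0.0411]
[[0.9, 0.1], [-2.6, 0.2], [0.3, -0.2]]
knob [ 0.4323 -0.2929  0.179 ] [340.2 295.3] [368.3 202.8]
[ 0.5271 -0.2898  0.0768]
[[-1.4, 1.1], [0.1, 1.3], [-1.4, 3.8], [1.1, -0.3], [-0.0, -2.5], [1.0, -2.4], [1.3, 1.6], [-2.4, -1.3], [0.6, -0.2]]
knob [ 0.4324 -0.2971  0.179 ] [339.9 299. ] [370.2 202.7]
```

Request:
jog_arm --pt "2 -5 0 0 6" --pt "3.2 -8.9 0 0 6" --pt "3.2 -8.9 -4 0 6" --pt "3.2 -8.9 -8 0 6" --pt "3.2 -8.9 -10 0 6" --pt "3.2 -8.9 -10.1 0 6" --pt "3.2 -8.9 -10.1 0 6" --pt "3.2 -8.9 -10.1 0 6"

```text
clock: 5.35
eef_pos: [0.4323, -0.2969, 0.2337]
tool_rot: [0.001, 0.679, 0.734, 0.0]
contact_force: [0.2, 0.0, 0.2]
grip_width: 0.0599
```

```bash
python3 - <<'E'
from h import *
c=cap("wrist"); save(c,"wrist2.png"); print(sensors.sense()["eef_pos"])
c2=cap("scene"); a=cv2.resize(c2["img"][160:280,270:430],(640,480)); cv2.imwrite("pics/c2.png",np.vstack([cv2.resize(c["img"],(480,300)),cv2.resize(a,(480,300))])[:,:,::-1])
E
```

```text
[ 0.43224819 -0.29682142  0.23361679]
```

View pics/c2.png

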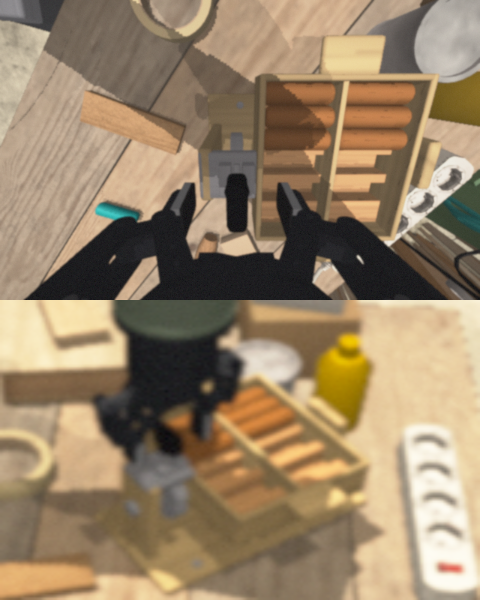

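The wrist view shows the knob (237,203) centred between the finger pads (185 and 288), clear of the collar. I'll close and lift.

Request:
jog_arm --pt "0 0 0 0 3" --pt "0 0 0 0 0.5" --pt "0 0 0 0 0.5" --pt "0 0 0 0 0.5" --pt "0 0 0 0 0.5" --pt "0 0 0 0 0.5" --pt "0 0 0.6 0 0.5" --pt "0 0 1.15 0 0.5" --force 50

```text
clock: 6.45
eef_pos: [0.4325, -0.2967, 0.2442]
tool_rot: [0.0, 0.679, 0.734, 0.0]
contact_force: [7.5, -0.9, -9.7]
grip_width: 0.0133
```

Request:
jog_arm --pt "0 0 0.05 0.1 0.5" --pt "0 0 0.05 0.28 0.5" --pt "0 0 0.05 0.46 0.5" --pt "0 0 0.05 0.64 0.5" --pt "0 0 0.05 0.82 0.5" --pt "0 0 0.05 1.0 0.5" --pt "0 0 0.05 1.18 0.5" --pt "0 0 0.05 1.35 0.5"

```text
clock: 7.45
eef_pos: [0.433, -0.2963, 0.2446]
tool_rot: [0.001, 0.068, 0.998, 0.0]
contact_force: [9.8, 3.7, -9.4]
grip_width: 0.0137
```

Request:
jog_arm --pt "0 0 0 0.13 0.5" --pt "0 0 0 0.13 0.5" --pt "0 0 -0.2 0.13 0.5" --pt "0 0 -0.2 0.13 1.5" --pt "0 0 -0.2 0.13 4" --pt "0 0 -0.2 0.13 4" --pt "0 0 2 0.13 4" --pt "0 0 6 0.13 4"

```text
clock: 8.45
eef_pos: [0.4316, -0.2966, 0.3049]
tool_rot: [-0.001, 0.006, 1.0, 0.001]
contact_force: [0.9, -0.6, -0.0]
grip_width: 0.0399
```

```bash
python3 - <<'E'
from h import *
c=cap("wrist"); s=sensors.sense(); print(s["eef_pos"],s["tool_rot"],s["contact_force"],s["grip_width"])
c2=cap("scene"); a=cv2.resize(c2["img"][160:280,270:430],(480,360)); cv2.imwrite("pics/c3.png",np.vstack([cv2.resize(c["img"],(480,300)),a[60:]])[:,:,::-1])
E
```

```text
[ 0.4326637  -0.29704492  0.31004151] [ 0.00184881  0.00645563  0.99997672 -0.00121272] [0.0518473  0.51299526 8.14791089] 0.03963495000098974
```

View pics/c3.png

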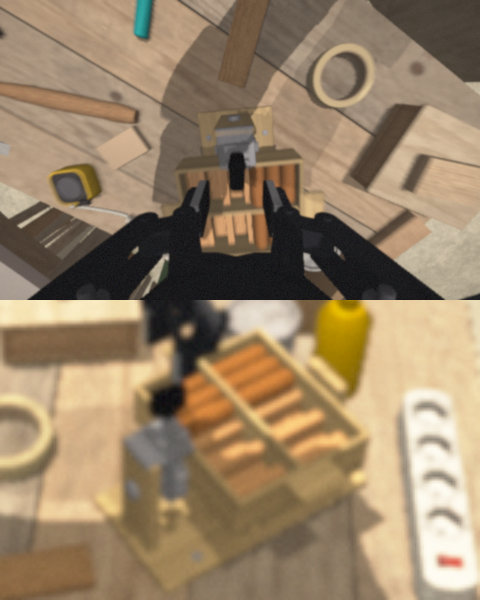

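Request:
jog_arm --pt "2 -2 1 -0.18 2" --pt "5 -5 1 -0.36 0" --pt "8 -8 1 -0.54 0" --pt "10.3 -10.1 0 -0.72 0" --pt "10.3 -10.1 -3 -0.9 0" --pt "10.3 -10.1 -6 -1.08 0" --pt "10.3 -10.1 -8 -1.26 0" --pt "10.3 -10.1 -8.5 -1.44 0"

```text
clock: 9.55
eef_pos: [0.5345, -0.3975, 0.218]
tool_rot: [-0.001, 0.667, 0.746, -0.0]
contact_force: [-0.4, 0.2, -0.2]
grip_width: 0.0002
```

```bash
python3 - <<'E'
from h import *
c=cap("wrist"); s=sensors.sense(); print(s["clock"],s["eef_pos"],s["tool_rot"],s["contact_force"],s["grip_width"])
c2=cap("scene"); a=cv2.resize(c2["img"][160:280,270:430],(480,360)); cv2.imwrite("pics/c4.png",np.vstack([cv2.resize(c["img"],(480,300)),a[60:]])[:,:,::-1])
E
```

```text
9.6 [ 0.53466205 -0.39737971  0.21802381] [-1.12460862e-03  6.69854390e-01  7.42491551e-01 -3.58637235e-04] [ 0.59497357  0.95766665 -1.08010764] 3.346100630864291e-05
```

View pics/c4.png

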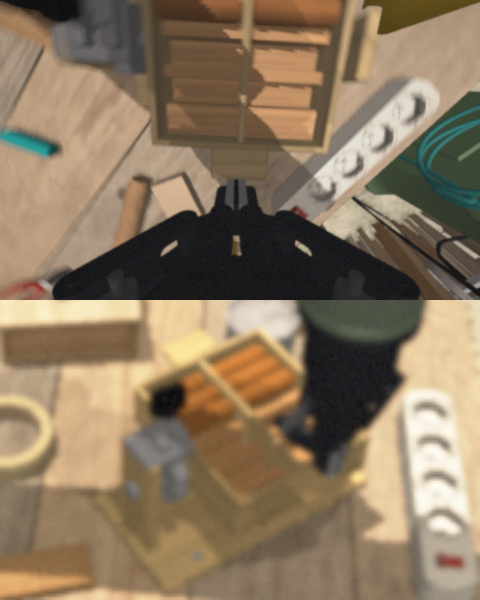

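Request:
jog_arm --pt "0 0 -1.5 0 0" --pt "0 0 -2.7 0 0" --pt "0 0 -3.4 0 0" --pt "0 0 -4.0 0 0" --pt "0 0 -4.4 0 0" --pt "0 0 -4.7 0 0" --pt "0 0 -4.7 0 0" --pt "0 0 -4.7 0 0"

```text
clock: 10.65
eef_pos: [0.5351, -0.3973, 0.1727]
tool_rot: [-0.0, 0.664, 0.748, 0.0]
contact_force: [-1.2, -0.3, 0.3]
grip_width: 0.0002
```

Request:
jog_arm --pt "0 0 0 0 0" --pt "0 0 0 0 0" --pt "0 0 0 0 0" --pt "0 0 -0.6 0 0" --pt "0 0 -1.2 0 0" --pt "0 0 -1.8 0 0" --pt "0 0 -2.3 0 0" --pt "0 0 -2.7 0 0"

```text
clock: 11.65
eef_pos: [0.535, -0.3976, 0.1454]
tool_rot: [-0.0, 0.664, 0.748, 0.0]
contact_force: [0.2, 0.1, 1.6]
grip_width: -0.0
```

Request:
jog_arm --pt "0 0 -0.1 0 0" --pt "0 0 -0.1 0 0" --pt "0 0 -0.1 0 0" --pt "0 0 -0.1 0 0" --pt "0 0 -0.1 0 0" --pt "0 0 -0.1 0 0" --pt "0 0 -0.1 0 0" --pt "0 0 -0.1 0 0"

```text
clock: 12.65
eef_pos: [0.535, -0.3977, 0.1448]
tool_rot: [-0.0, 0.664, 0.748, -0.0]
contact_force: [-0.1, 0.1, -0.6]
grip_width: -0.0001
```

```bash
python3 - <<'E'
from h import *
c=cap("wrist"); s=sensors.sense(); print(s["clock"],s["eef_pos"],s["tool_rot"],s["contact_force"],s["grip_width"])
c2=cap("scene"); a=cv2.resize(c2["img"][160:280,270:430],(480,360)); cv2.imwrite("pics/c5.png",np.vstack([cv2.resize(c["img"],(480,300)),a[60:]])[:,:,::-1])
E
```

```text
12.7 [ 0.53503807 -0.39774821  0.14484788] [-1.10212421e-05  6.64188070e-01  7.47565518e-01 -5.30110476e-05] [-0.31499775  0.12334514  0.31834119] -5.7910625257018266e-05
```

View pics/c5.png

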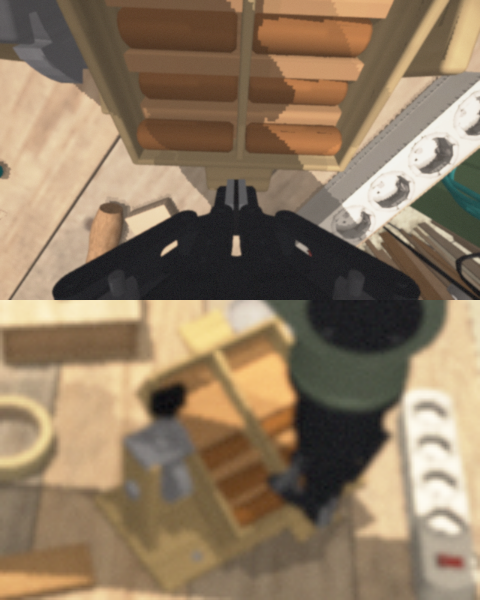

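```bash
python3 - <<'E'
from h import *
t=cap("top")
# wrist pose at pic 1
w=dict(t); w["eye"]=[.39510855,-.13007313,.40359399]; a=np.array([0.15008842,0.98788883,0.03888496,0.00608963]); w["R"]=R.from_quat(np.r_[a[1:],a[0]]).as_matrix()
cw=cams.capture("wrist"); w["K"]=cw["K"]
for n,u,v in(("cup",(517,160),(314,132)),("cap",(597,222),(332.5,98)),("cupleft",(484,160),(300,132))):
    e1,d1=ray(w,u); e2,d2=ray(t,v); A=np.c_[d1,-d2]; s,r,_,_=np.linalg.lstsq(A,np.array(e2)-e1,rcond=None)
    print(n,(e1+s[0]*d1).round(3),(e2+s[1]*d2).round(3))
E
```

```text
cup [ 0.618 -0.16   0.104] [ 0.616 -0.168  0.104]
cap [ 0.692 -0.212  0.14 ] [ 0.692 -0.214  0.139]
cupleft [ 0.613 -0.168  0.054] [ 0.627 -0.132  0.059]
```

Request:
jog_arm --pt "0 0 5 0 0" --pt "0 0 10 0 0" --pt "0 3 14 0 0" --pt "0 9 14 0 0" --pt "-1 14 14 0 0" --pt "-1.4 18.3 14 0 0" --pt "-1.4 18.3 12 0 0" --pt "-1.4 18.3 10.5 0 0"

```text
clock: 13.85
eef_pos: [0.5211, -0.2142, 0.2495]
tool_rot: [0.0, 0.664, 0.748, 0.0]
contact_force: [0.1, -0.5, -0.1]
grip_width: -0.0003
```

Request:
jog_arm --pt "-0.8 0 -0.8 0 0" --pt "-0.8 0.7 -1.6 0 0" --pt "-0.9 1.3 -2.5 0 0" --pt "-1.0 1.8 -3.3 0 0" --pt "-1.0 2.2 -4.0 0 0" --pt "-1.0 2.5 -4.9 0 0" --pt "-1.0 2.7 -5.7 0 0" --pt "-1.0 3.0 -6.6 0 0"

```text
clock: 14.85
eef_pos: [0.5109, -0.1845, 0.1832]
tool_rot: [-0.0, 0.664, 0.748, -0.0]
contact_force: [-0.9, -0.3, 4.6]
grip_width: -0.0005
```

Request:
jog_arm --pt "0 0.3 -0.6 0 0" --pt "0 0.3 -1.0 0 0" --pt "0 0.3 -1.0 0 0" --pt "0 0.3 -1.0 0 0" --pt "0 0.3 -1.6 0 0" --pt "0 0.3 -2.4 0 0" --pt "0 0.3 -3.2 0 0" --pt "0 0.3 -3.9 0 0"

```text
clock: 15.85
eef_pos: [0.511, -0.182, 0.1442]
tool_rot: [0.0, 0.664, 0.748, -0.0]
contact_force: [0.8, -0.5, 2.1]
grip_width: 0.0002
```

Request:
jog_arm --pt "0 0 0 0 0" --pt "0 0 0 0 0" --pt "0 0 0 0 0" --pt "0 0 0 0 0" --pt "0 0 0 0 0" --pt "0 0 0 0 0" --pt "0 0 0 0 0" --pt "0 0 0 0 0"

```text
clock: 16.85
eef_pos: [0.5111, -0.1817, 0.1448]
tool_rot: [-0.0, 0.664, 0.748, -0.0]
contact_force: [0.5, -0.0, -0.3]
grip_width: 0.0001
```

```bash
python3 - <<'E'
from h import *
c=cap("wrist"); s=sensors.sense(); print(s["clock"],s["eef_pos"],s["tool_rot"],s["contact_force"],s["grip_width"])
c2=cap("scene"); a=cv2.resize(c2["img"][160:280,270:430],(480,360)); c=cap("top");b=cv2.resize(c["img"][110:220,280:440],(480,330)); cv2.imwrite("pics/c6.png",np.vstack([b[:300],a[60:]])[:,:,::-1])
E
```

```text
16.9 [ 0.51104912 -0.18170049  0.14483106] [-4.63198604e-05  6.64199266e-01  7.47555571e-01 -3.52892956e-05] [0.34171547 0.5451512  0.1053016 ] -0.00013460301361054508
```

View pics/c6.png

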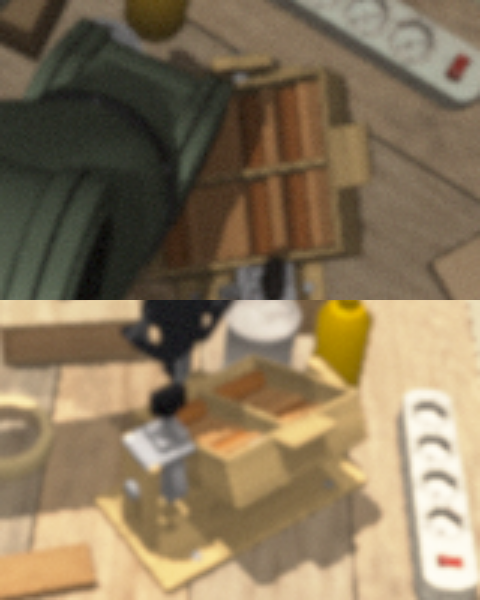

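Request:
jog_arm --pt "0 0 5 0 0" --pt "0 0 10 0 0" --pt "0 -3 14 0 0" --pt "1 -9 14 0 0" --pt "2 -14 14 0 0" --pt "2.2 -18.3 14 0 0" --pt "2.2 -18.3 12 0 0" --pt "2.2 -18.3 10.5 0 0"

```text
clock: 18.0
eef_pos: [0.5328, -0.3646, 0.2488]
tool_rot: [-0.0, 0.664, 0.747, 0.0]
contact_force: [-0.2, 0.3, 0.3]
grip_width: -0.0
```

Request:
jog_arm --pt "0 0 -0.8 0 0" --pt "0 -0.7 -1.6 0 0" --pt "0.1 -1.3 -2.5 0 0" --pt "0.2 -1.8 -3.3 0 0" --pt "0.2 -2.2 -4.0 0 0" --pt "0.2 -2.5 -4.9 0 0" --pt "0.2 -2.7 -5.6 0 0" --pt "0.2 -2.7 -5.6 0 0"

```text
clock: 19.0
eef_pos: [0.5348, -0.3917, 0.1932]
tool_rot: [-0.001, 0.664, 0.748, -0.0]
contact_force: [0.9, -0.1, 0.8]
grip_width: -0.0001
```

```bash
python3 - <<'E'
from h import *
s=sensors.sense(); print(s["clock"],s["eef_pos"],s["tool_rot"],s["contact_force"])
E
```

```text
19.0 [ 0.53481163 -0.39167302  0.19318285] [-5.59961545e-04  6.64236185e-01  7.47522552e-01 -1.08997330e-04] [ 0.86521968 -0.13583859  0.81044711]
```

Request:
jog_arm --pt "0 0 5 0 0" --pt "0 0 10 0.18 0" --pt "-3 3 12 0.36 2" --pt "-6 6 12 0.54 4" --pt "-9 8.5 12 0.72 5" --pt "-10.2 9.5 12 0.9 5" --pt "-10.2 9.5 11.2 1.08 5" --pt "-10.2 9.5 11.2 1.26 5"

```text
clock: 20.0
eef_pos: [0.4329, -0.2964, 0.3058]
tool_rot: [-0.0, 0.093, 0.996, -0.0]
contact_force: [0.0, -0.0, -0.1]
grip_width: 0.0499
```

Request:
jog_arm --pt "0 0 0 0.18 5" --pt "0 0 0 0.18 5" --pt "0 0 -3 0.18 5" --pt "0 0 -5.5 0.18 5" --pt "0 0 -6.2 0.18 5" --pt "0 0 -6.2 0.18 5" --pt "0 0 -6.2 0.18 5" --pt "0 0 -6.2 0.18 5"

```text
clock: 21.0
eef_pos: [0.4332, -0.2968, 0.2445]
tool_rot: [0.0, 0.007, 1.0, -0.0]
contact_force: [-0.1, -0.2, 0.1]
grip_width: 0.0499
```

```bash
python3 - <<'E'
from h import *
c=cap("wrist"); s=sensors.sense(); print(s["clock"],s["eef_pos"],s["tool_rot"],s["contact_force"],s["grip_width"])
c2=cap("scene"); a=cv2.resize(c2["img"][160:280,270:430],(480,360)); cv2.imwrite("pics/c7.png",np.vstack([cv2.resize(c["img"],(480,300)),a[60:]])[:,:,::-1])
E
```

```text
21.05 [ 0.43311869 -0.2968164   0.24432937] [ 2.97606010e-04  6.63184982e-03  9.99977927e-01 -2.74693094e-04] [0.68187273 0.13948067 0.67264247] 0.049947038563124165
```

View pics/c7.png

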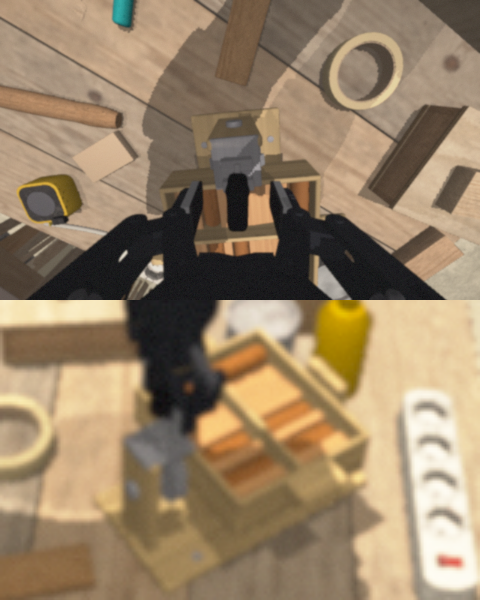

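Request:
jog_arm --pt "0 0 0 0 2" --pt "0 0 0 0 0.5" --pt "0 0 0 0 0.5" --pt "0 0 0 0 0.5" --pt "0 0 0 0 0.5" --pt "0 0 0.15 0 0.5" --pt "0 0 0.15 -0.1 0.5" --pt "0 0 0.15 -0.28 0.5" --force 50

```text
clock: 22.1
eef_pos: [0.433, -0.2964, 0.245]
tool_rot: [-0.0, 0.148, 0.989, 0.001]
contact_force: [1.4, 5.3, -7.9]
grip_width: 0.0134
```

Request:
jog_arm --pt "0 0 0 -0.18 0.5" --pt "0 0 0 -0.36 0.5" --pt "0 0 0 -0.54 0.5" --pt "0 0 0 -0.72 0.5" --pt "0 0 0 -0.9 0.5" --pt "0 0 0 -1.08 0.5" --pt "0 0 0 -1.21 0.5" --pt "0 0 0 -1.21 0.5"

```text
clock: 23.1
eef_pos: [0.4329, -0.2963, 0.2449]
tool_rot: [-0.001, 0.682, 0.731, -0.0]
contact_force: [-1.9, 2.2, -7.6]
grip_width: 0.0132
```

Request:
jog_arm --pt "0 0 -0.2 0 0.5" --pt "0 0 -0.4 0 0.5" --pt "0 0 -0.6 0 0.5" --pt "0 0 -0.8 0 0.5" --pt "0 0 -1.0 0 0.5" --pt "0 0 -1.15 0 0.5" --pt "0 0 -1.15 0 0.5" --pt "0 0 -1.15 0 0.5"

```text
clock: 24.1
eef_pos: [0.4329, -0.2965, 0.2345]
tool_rot: [-0.0, 0.682, 0.731, 0.0]
contact_force: [-5.2, 7.8, 12.5]
grip_width: 0.0134
```

Request:
jog_arm --pt "0 0 0.1 0 1.5" --pt "0 0 0.1 0 4" --pt "0 0 0.1 0 5" --pt "0 0 3 0 5" --pt "0 0 8 0 5" --pt "0 6 11 0 5" --pt "0 12 11 0 5" --pt "0 12 11 0 5"

```text
clock: 25.1
eef_pos: [0.4336, -0.1729, 0.3444]
tool_rot: [-0.0, 0.68, 0.733, 0.001]
contact_force: [0.7, -0.9, -0.2]
grip_width: 0.0502
```

```bash
python3 - <<'E'
from h import *
s=sensors.sense(); print(s["clock"],s["eef_pos"],s["contact_force"])
w=cap("wrist"); save(w,"wrist8.png"); c=cap("scene"); save(c,"scene8.png"); t=cap("top"); save(t,"top8.png")
o=cv2.imread("pics/scene0.png")[170:250,290:390]
for n,cc in(("scene",c),("wrist",w),("top",t)):
    r=models.regions_of(n,"knob"); print(n,[(x["score"],x["xy"],x["mask"].sum()) for x in r[:2]])
f=lambda i:cv2.resize(i,(400,320),interpolation=cv2.INTER_CUBIC)
n=c["img"][170:250,290:390,::-1]; 
p=np.vstack([np.hstack([f(o),f(n)]),np.hstack([cv2.resize(w["img"][:,:,::-1],(400,250)),cv2.resize(t["img"][110:235,260:460,::-1],(400,250))])])
cv2.imwrite("pics/c8.png",p)
E
```

```text
25.1 [ 0.43360748 -0.17294974  0.34435415] [ 0.68911553 -0.92851889 -0.18053608]
scene []
wrist [(0.72, [307.0, 316.9], np.int64(689)), (0.38, [413.7, 226.4], np.int64(640))]
top [(0.46, [371.0, 203.0], np.int64(80))]
```

View pics/c8.png

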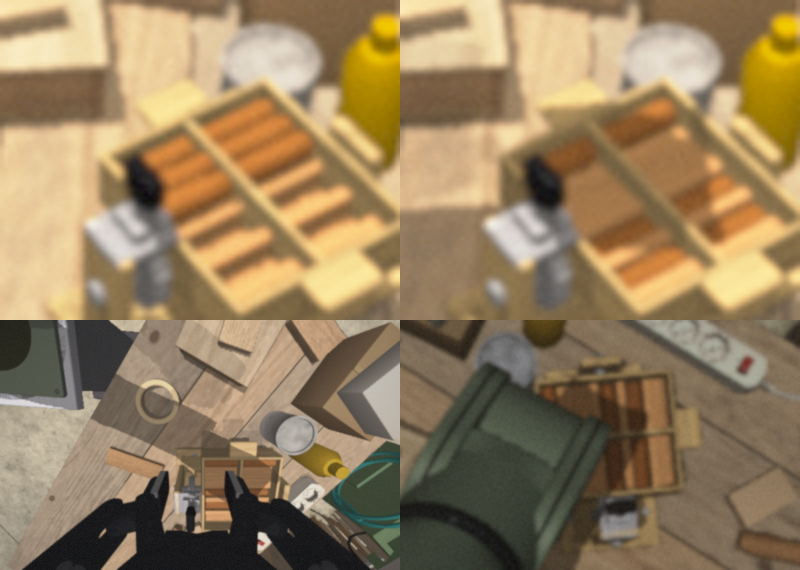

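```bash
python3 - <<'E'
from h import *
c=cap("scene"); print("8mm =",proj(c,[.4325,-.297,.187])-proj(c,[.4325,-.297,.179]), "lip_far 3mm",proj(c,[.535,-.392,.123])-proj(c,[.535,-.392,.12]))
a=cv2.imread("pics/scene0.png",0); b=cv2.cvtColor(c["img"],cv2.COLOR_RGB2GRAY)
def sh(x0,y0,x1,y1):
    T=cv2.resize(a[y0:y1,x0:x1],None,fx=8,fy=8,interpolation=cv2.INTER_CUBIC); S=cv2.resize(b[y0-6:y1+6,x0-6:x1+6],None,fx=8,fy=8,interpolation=cv2.INTER_CUBIC)
    m=cv2.matchTemplate(S,T,cv2.TM_CCOEFF_NORMED); _,v,_,l=cv2.minMaxLoc(m); return round(v,2),l[0]/8-6,l[1]/8-6
print("knob",sh(319,205,335,225),"lipfar",sh(362,228,392,250),"collar base",sh(310,222,335,240),"side",sh(340,240,370,255))
for i in(a,b):
    p=i[195:230,312:340]; y,x=np.nonzero(p<45); print(len(x),x.mean()+312,y.mean()+195,y.min()+195)
E
```

```text
8mm = [ 0.08809811 -2.07875352] lip_far 3mm [ 0.13680757 -0.71155585]
knob (0.92, -0.125, -0.25) lipfar (0.97, 0.125, 0.25) collar base (0.94, 0.25, 0.25) side (0.99, 0.125, 0.25)
61 325.39344262295083 216.04918032786884 210
67 325.34328358208955 215.8507462686567 210
```

Request:
jog_arm --pt "0 5 0 0 5" --pt "0 11 0 0 5" --pt "-1 17 0 0 5" --pt "-2 23 0 0 5" --pt "-3 28 0 0 5" --pt "-4 33 0 0 5" --pt "-4 33 0 0 5" --pt "-4 33 0 0 5"

```text
clock: 26.45
eef_pos: [0.3933, 0.1526, 0.3438]
tool_rot: [0.0, 0.683, 0.73, -0.0]
contact_force: [0.5, -0.3, 0.2]
grip_width: 0.0499
```

```bash
python3 - <<'E'
from h import *
c=cap("scene"); t=cap("top"); s=sensors.sense(); print(s["clock"],s["eef_pos"])
a0=cv2.imread("pics/scene0.png"); t0=cv2.imread("pics/top0.png")
f=lambda i:cv2.resize(i,(400,300),interpolation=cv2.INTER_CUBIC)
cr=lambda i:f(i[170:260,300:420]); tr=lambda i:f(i[125:215,305:425])
cv2.imwrite("pics/c9.png",np.vstack([np.hstack([cr(a0),cr(c["img"][:,:,::-1])]),np.hstack([tr(t0),tr(t["img"][:,:,::-1])])]))
for nm,p,q in(("scene",a0,c),("top",t0,t)):
    a=cv2.cvtColor(p,cv2.COLOR_BGR2GRAY); b=cv2.cvtColor(q["img"],cv2.COLOR_RGB2GRAY)
    boxes={"scene":{"knob":(317,203,335,226),"lipfar":(362,228,392,250),"base":(340,240,370,258)},"top":{"knob":(358,195,378,212),"lipfar":(400,150,416,178),"lipch":(313,155,330,180)}}[nm]
    for k,(x0,y0,x1,y1) in boxes.items():
        T=cv2.resize(a[y0:y1,x0:x1],None,fx=8,fy=8,interpolation=cv2.INTER_CUBIC); S=cv2.resize(b[y0-6:y1+6,x0-6:x1+6],None,fx=8,fy=8,interpolation=cv2.INTER_CUBIC)
        _,v,_,l=cv2.minMaxLoc(cv2.matchTemplate(S,T,cv2.TM_CCOEFF_NORMED)); print(nm,k,round(v,3),l[0]/8-6,l[1]/8-6)
E
```

```text
26.55 [0.39344097 0.15219793 0.3438427 ]
scene knob 0.931 -0.375 -0.125
scene lipfar 0.991 0.125 0.125
scene base 0.992 0.125 0.25
top knob 0.987 0.0 0.0
top lipfar 0.978 0.0 0.0
top lipch 0.99 0.0 0.0
```

View pics/c9.png

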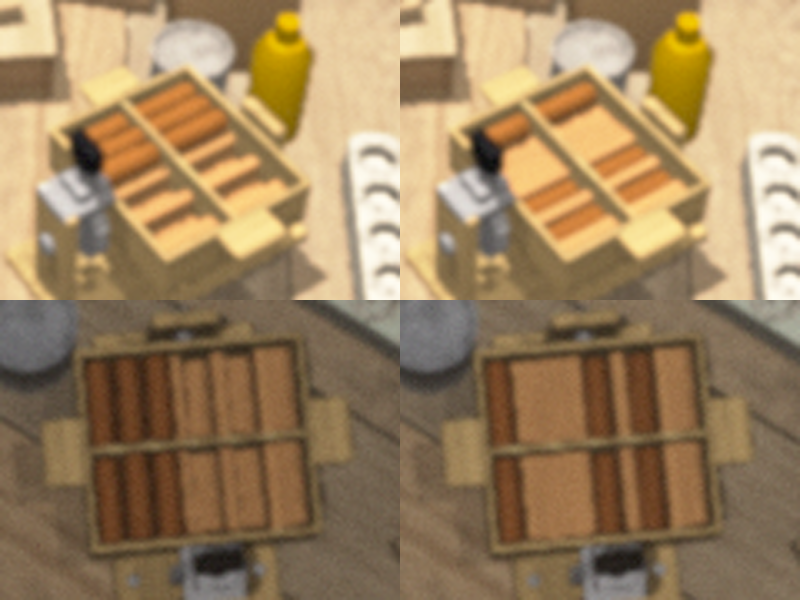

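All four pockets are filled, both spares lie in the channel, the board is level, and the knob is back at its starting position. I'm handing it in.

```bash
python3 -c "
from cell import bot; print(bot.sign_off())"
```

```text
the job is handed in; nothing more can be done
None
```

The job is done and handed in at about 26.6 s of the 70 s allowed. I pulled the plunger up, gave it about 1.5 rad of turn and it stayed out. I pressed the far lip until the board stood at about 0.48 rad, then the channel lip to the same angle the other way. I levelled the board again, then turned the plunger back and lowered it home.

**Dowels:** the last pictures show one dowel in each of the four pockets and one spare per lane against the channel's end wall. None spilled, and the gripper touched only the knob and the two lips.

**Board level:** both lips sit within 0.1 pixel of their starting place in the top view, so the board is level as far as the cameras can tell.

**Plunger home:**
- In the top view the knob is unmoved.
- In the scene view it is 0.1 to 0.4 pixel off, while the fixed parts differ by up to 0.25 pixel. A pin still riding on the rim would show as about 2 pixels.
- While I held the knob it came down to its home height and met a firm stop at about 12 N.
- I did not push on the board to test the lock.

**Other objects:** the cup, bottle and power strip look unchanged in the final pictures. I did not measure the tape roll and the offcuts again, but the arm stayed clear of them. Apart from the wrist force while gripping the knob, I recorded no contact force above about 5 N.

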